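# Clear and open the stock cage gate

## Robot

A 6-joint arm with a two-finger parallel gripper is mounted at the origin on the work surface. World frame = base frame: x ahead of the robot, y to its left, z up, the work surface at z = 0. Lengths are in m, angles in rad, forces in N, time in s.
With the tool pointing down it reaches from about 0.375 to 0.9 m from the base axis. Payload 3.1 kg.
Tool frame: the origin (TCP) lies between the finger pads; the fingertips stand 8 mm ahead of it and the grasp point (between the pads) lies 11 mm behind it; z points along the fingers, y is the line along which they close (so a half turn about z gives the same grasp; the last joint's range is limited). The gripper opens to 87 mm and grips with 3 to 60 N. Pads are 19 mm wide; open, the fingers measure 117 mm over their backs; the gripper's body (75 mm by 190 mm) begins 51 mm behind the grasp point.
Start: joints at [-1.462, 0.527, 1.433, -0, 1.181, -0.178], TCP at [0.177, -0.599, 0.231] pointing down, gripper open.
Joint ranges: [-3.08, 3.08], [-0.75, 2.2], [0.22, 2.44], [-1.43, 4.57], [0, 2.65], [-2.85, 2.85]. Speed limits (rad/s): [2.79, 2.79, 3.14, 3.14, 3.14, 3.14].

## Interface

Orientations are given as a unit quaternion [x, y, z, w].
In Python, from rig import robot, vision, job gives the robot as it stands.
- The arm moves only by the shell command python3 -m handwheel 'ROWS' [OPENING] [FORCE]. ROWS is JSON, a list of rows, each a list of 4 numbers: the shift along the tool's x, y, z as a fraction of full scale, then the turn about the tool's z as a fraction of full scale. A call has 1 to 20 rows; each row is the pose to reach, as a shift and turn from the pose commanded when the call began, along the tool's axes at that moment, turning the shorter way round; what a row does not reach only later rows make up. Full scale, the value 1, is 300 mm for a shift and 2 pi rad for a turn. A row lasts 1/12 s, in which the tool goes at most 41.7 mm and 7.16 degrees, less where a joint would pass 70% of its speed; a pose out of reach is approached as far as the arm can. A call with a number of a shift or a turn outside -1 to 1 is refused whole. A call with a gripper value outside its range is refused whole. OPENING is the opening in per cent of the stroke, from 0 (shut) to 100 (fully open), set as the call begins (- or left out, the last holds). The fingers move at their own pace and stop on an object; FORCE is the grip in N (left out, the last holds). Time passes only in rows, so rows that repeat a pose let the fingers close. It gives the time, the measured TCP pose, the force, the opening and the grip force at its end, in the units of the state.
- robot.get_obs(): the state, without advancing time (a new reading comes with each control period).
- vision.camera(name): name is "side" or "top"; returns a dict with "frame" (400x640x3 uint8, red, green, blue), "K" (3x3 intrinsics, pixels), "cam_to_world" (4x4, takes a point from camera to world coordinates). Camera axes: x right, y down, z forward; pixel columns grow to the right and rows downward; lengths in m; the calibration is good to about 2 mm. A picture is of the moment at which its call begins. There is no depth.
- job.hand_in(): hands the job in; it is judged then, once.
Trained networks look in the newest picture that a camera, given by its name, has taken for a name from the list of things; names that differ only in an ending like _2 or _b are one class to them, and where a whole thing is asked for, a point or a joint stands for the part that bears it (a point fixed in the world has none). Each returns a list of dicts, best first, with "conf" (0 to 1); they miss things now and then, are a little off and sometimes report something else, mostly with a low value. They report only what shows in the picture. A call takes as long as a camera call. They do not tell look-alikes from the thing itself.
- vision.look_for(camera, label): "point" ([row, column] in pixels, amid what is visible of it).
- vision.outline_of(camera, label): "mask" (400x640 bool, what is visible of it) and "point" ([row, column] in pixels, amid what is visible of it).
The state is a dict: "time": time; "q": joint angles; "joint_velocities": joint speeds; "joint_torque": joint torques, N m; "position": TCP position; "tool_rot": TCP orientation; "ft_force": force on the tool from outside, world axes, zero at the start; "moment": the same for the moment, N m; "grip_width": finger opening in m; "grip_force": force on a finger pad.
Only numpy, scipy, OpenCV 4.12 (cv2) and the standard library are available. Lean on these libraries where they do the work, as an engineer would, in place of code of your own. Each camera call takes 0.05 s, during which the arm holds its last target. There are 200 camera calls.

## Task

The basket of fittings stands in the way of the stock cage's gate: hang it by its handle on the hook of the stand and let go of it. Then pinch the cage's two catches fully together with the gripper, the outer one (by the pull post) first and the inner one (by the hinge) after it, swing the gate out by its pull post past the detent, and finish while still holding the gate wide open, about square to the cage's front, as it swings back by itself if let go. Do not move the other things on the counter.

Things in the scene. Friction and masses are not known exactly. Their poses are not given: they have to be found in the camera images.
- basket_handle (a point): Centre of the handle strap of the small open aluminium basket. The strap is straight and level, along the basket's y, 8 mm thick (x), 12 mm tall, 114 mm long, on a thin upright at each end; it lies 115 mm above the basket's underside, with a clear opening 64 mm high and 108 mm wide between strap and rim. Axes: the basket's, z up.
- basket: Aluminium basket of brass fittings, about 0.3 kg, 70 mm (x) by 120 mm (y), rim 45 mm high, with a rigid handle strap over it; starts on the table in front of the gate. Origin at the centre of its underside.
- hook_rest (a point): Top of the hook's level 8 mm round arm, where the handle strap should rest, 204 mm above the table. The arm points along this frame's -x (towards the robot): it runs on 33 mm in -x, then turns up to a tip that ends 44 mm out and 22 mm above this point. The stand's 14 mm column is at +70 mm in x; nothing stands to the sides.
- hook_stand: Steel hook stand, fixed to the table on the left or on the right; origin at the centre of the underside of its 120 x 100 x 12 mm base plate; the hook arm points along its -x.
- cage: Grey steel stock cage, fixed to the table, 140 mm deep (x), 240 mm wide (y), roof 122 mm above the table; origin at the centre of its underside; its front (-x, towards the robot) is the wire gate. A small sill up to 16 mm high on the table before the gate, near the hinge, carries the detent.
- outer_catch (a point): Centre of the catch on the cage roof next to the pull post: two upright wings facing each other along the cage's y, each 6 mm thick, 20 mm deep (x), 36 mm tall above the roof; this point is midway between, 24 mm above the roof. Outer faces start 40 mm apart, 18 mm when fully squeezed. The wings slide stiffly (4 N each) and stay where left. Axes: the cage's.
- inner_catch (a point): Centre of the inner catch, the one next to the gate's hinge: same as the outer catch, and 80 mm from it along the cage's +y. Axes: the cage's. From all wings low arms run forward over the gate's top edge, where lugs stand up to 134 mm above the table.
- pull_post (a point): On the gate's free end: an upright round steel post, 16 mm thick, rising above the gate from 116 to 172 mm above the table; this point is on its axis 150 mm above the table, 185 mm from the hinge axis. Moves with the gate.
- gate_hinge (a point): A point on the gate's upright hinge axis, 150 mm above the table, at the +y end of the cage's front. Axes: the cage's.
- gate (a joint): Gate angle, rad: 0 shut, grows as the post swings out to the cage's -x and on towards the hinge side; 1.57 is square to the front, stop at 1.75. A spring (0.2 N m per rad) pulls it shut (let go wide, it swings back at least to the detent); a detent at about 0.8 rad takes roughly 6 to 9 N at the post to pass. With a catch not squeezed the gate only rattles (under 0.15 rad).
- outer_l (a joint): Travel in m of the outer catch's wing on its +y side: 0 fully out, 0.011 fully squeezed in towards the other wing.
- outer_r (a joint): Travel in m of the outer catch's wing on its -y side: 0 fully out, 0.011 fully squeezed in towards the other wing.
- inner_l (a joint): Travel in m of the inner catch's wing on its +y side: 0 fully out, 0.011 fully squeezed in towards the other wing.
- inner_r (a joint): Travel in m of the inner catch's wing on its -y side: 0 fully out, 0.011 fully squeezed in towards the other wing.
- paint_tin: Bystander: plain paint tin, 90 mm across, 115 mm tall. Origin at the centre of its underside. Leave it alone.
- water_bottle: Bystander: clear water bottle, 64 mm across, 200 mm tall. Origin at the centre of its underside. Leave it alone.
- screw_jar: Bystander: glass jar, 70 mm across, 90 mm tall. Origin at the centre of its underside. Leave it alone.
- tape_roll: Bystander: roll of tape lying flat, 90 mm across, 24 mm tall. Origin at the centre of its underside. Leave it alone.
- putty_tin: Bystander: small flat tin, 66 mm across, 45 mm tall. Origin at the centre of its underside. Leave it alone.
- screwdriver: Bystander: screwdriver about 200 mm long, lying on the table. Origin at the centre of its underside. Leave it alone.
Mind the look-alikes: they are no part of the job. Leave any orange or red look-alike of the basket alone.

How it is judged:
By the outcome, as a careful person would: the job done as asked, in the order asked, and still so for the second after the job is handed in, while the arm keeps its last pose, push and grip.
It also fails if it takes over 72 s, if anything falls off the work surface, if the arm or the gripper's body presses on something with over 40 N, if the wrist force passes 120 N, or if a joint passes its speed limit or range.

## Working session

There is one attempt and no reset: what is moved stays moved. The work goes in short steps, Python scripts to look and compute and a shell command to move; the robot and the scene stay as the last step left them, time stands still between calls to the robot, and variables do not carry over. Pictures are saved under pics/ and viewed, at most 11 in all, crops included, and the job is handed in when it is done.

```bash
mkdir -p pics; ls; cat > h.py <<'E'
import numpy as np, cv2
from rig import robot, vision, job
from scipy.spatial.transform import Rotation as R
def snap(n,f=None):
    c=vision.camera(n)
    if f: cv2.imwrite(f,c["frame"][:,:,::-1])
    return c
def proj(c,p):
    p=np.atleast_2d(p);M=np.linalg.inv(c["cam_to_world"]);q=p@M[:3,:3].T+M[:3,3];q=q@np.array(c["K"]).T
    return q[:,:2]/q[:,2:]   # col,row
def ray(c,rc):
    d=np.linalg.inv(c["K"])@[rc[1],rc[0],1];T=np.array(c["cam_to_world"]);return T[:3,3],T[:3,:3]@d
def onz(c,rc,z):
    o,d=ray(c,rc);return o+d*(z-o[2])/d[2]
def tri(c1,p1,c2,p2):
    o1,d1=ray(c1,p1);o2,d2=ray(c2,p2)
    A=np.stack([d1,-d2],1);s=np.linalg.lstsq(A,o2-o1,rcond=None)[0]
    a=o1+s[0]*d1;b=o2+s[1]*d2;return (a+b)/2,np.linalg.norm(a-b)
E
python3 - <<'E'
from h import *
np.set_printoptions(precision=3,suppress=True)
cs={n:snap(n,f"pics/{n}0.png") for n in("top","side")}
for n in cs: print(n,cs[n]["cam_to_world"][:3],cs[n]["K"][0])
for l in "basket_handle basket hook_rest hook_stand cage outer_catch inner_catch pull_post gate_hinge paint_tin water_bottle screw_jar tape_roll putty_tin screwdriver".split():
    for n in cs:
        print(l,n,[(np.round(d["point"]).astype(int).tolist(),round(float(d["conf"]),2)) for d in vision.look_for(n,l)][:5])
o=robot.get_obs();print(o["time"],o["position"],o["tool_rot"],o["grip_width"]);print(R.from_quat(o["tool_rot"]).as_matrix())
E
```

```text
pics
top [[-0.017 -0.997  0.081  0.398]
 [-1.     0.017  0.    -0.015]
 [-0.001 -0.081 -0.997  1.611]] [445.948   0.    318.786]
side [[-0.759 -0.435  0.484 -0.08 ]
 [-0.651  0.508 -0.564  0.65 ]
 [-0.    -0.743 -0.669  0.946]] [401.989   0.    326.362]
basket_handle top [([148, 435], 0.95), ([212, 339], 0.88), ([268, 210], 0.79), ([255, 322], 0.61)]
basket_handle side [([147, 353], 0.97), ([257, 365], 0.77), ([219, 340], 0.76), ([362, 276], 0.7), ([211, 293], 0.62)]
basket top [([251, 323], 0.91), ([266, 205], 0.9), ([277, 381], 0.81), ([213, 340], 0.65), ([149, 435], 0.64)]
basket side [([362, 276], 0.94), ([255, 366], 0.88), ([223, 343], 0.72), ([206, 442], 0.61), ([148, 354], 0.56)]
hook_rest top [([198, 417], 0.92)]
hook_rest side [([177, 377], 0.9)]
hook_stand top [([200, 416], 0.73)]
hook_stand side [([180, 373], 0.98)]
cage top [([152, 304], 0.64), ([196, 416], 0.63)]
cage side [([204, 272], 0.71), ([187, 290], 0.69)]
outer_catch top [([155, 311], 0.79), ([184, 252], 0.72), ([214, 341], 0.69), ([150, 237], 0.32)]
outer_catch side [([203, 273], 0.77)]
inner_catch top [([154, 3
[... 301 characters left out ...]
.66), ([203, 273], 0.2)]
water_bottle top [([150, 240], 0.82), ([156, 309], 0.64)]
water_bottle side [([239, 209], 0.63)]
screw_jar top [([153, 388], 0.64)]
screw_jar side [([167, 328], 0.61), ([264, 251], 0.22)]
tape_roll top [([234, 252], 0.77), ([154, 309], 0.5), ([188, 253], 0.28), ([213, 341], 0.16)]
tape_roll side [([314, 308], 0.95), ([221, 343], 0.57), ([204, 300], 0.22)]
putty_tin top [([188, 254], 0.67), ([154, 308], 0.22), ([213, 342], 0.18)]
putty_tin side [([265, 252], 0.65)]
screwdriver top [([244, 372], 0.46)]
screwdriver side []
1.6 [ 0.177 -0.599  0.231] [ 0.99   0.143 -0.    -0.   ] 0.08698246648056632
[[ 0.959  0.284 -0.   ]
 [ 0.284 -0.959  0.   ]
 [-0.    -0.    -1.   ]]
```

View pics/top0.png

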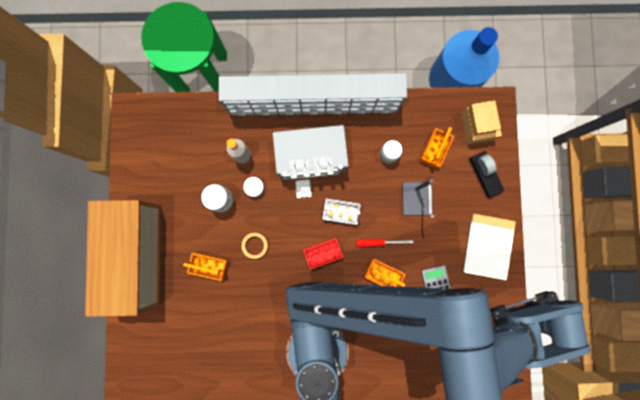

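View pics/side0.png

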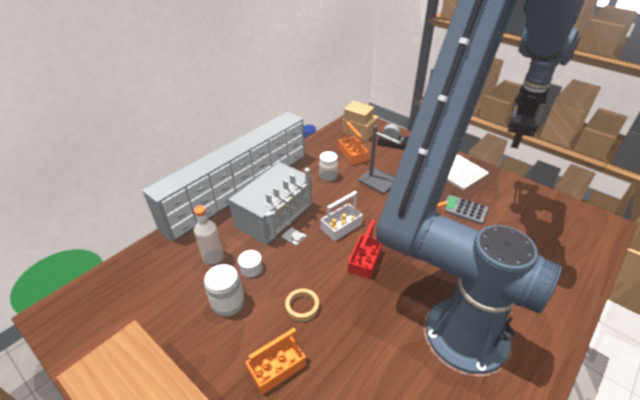

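The aluminium basket is at top (212,340) and side (222,343). Its look-alikes, by top pixel, are orange (148,435), orange (266,207), orange (275,385) and red (254,323). Only the grey one stands before the cage, so I choose that one. The cage is at top (152,310), the stand at (198,418). Next are the close crops.

```bash
python3 - <<'E'
from h import *
t=cv2.imread("pics/top0.png")[115:235,265:445];s=cv2.imread("pics/side0.png")[120:250,220:410]
cv2.imwrite("pics/tc.png",cv2.resize(t,None,fx=4.4,fy=4.4,interpolation=cv2.INTER_CUBIC))
cv2.imwrite("pics/sc.png",cv2.resize(s,None,fx=4.2,fy=4.2,interpolation=cv2.INTER_CUBIC))
E
```

```text
(no output)
```

View pics/tc.png

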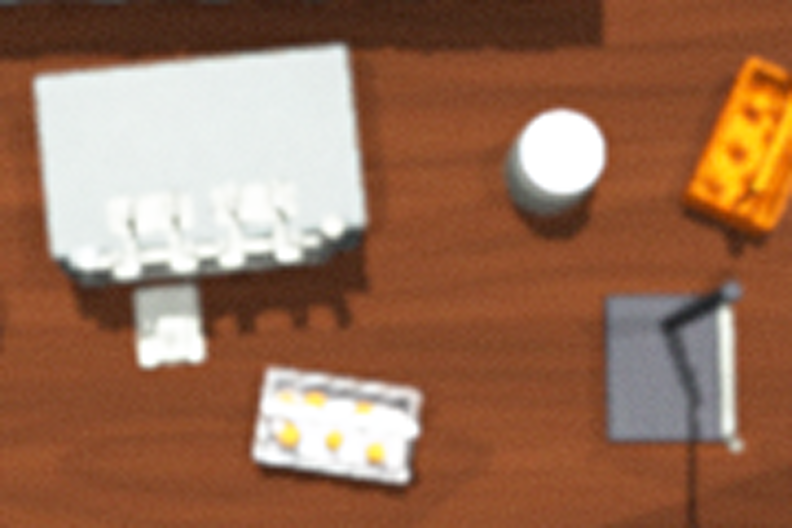

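View pics/sc.png

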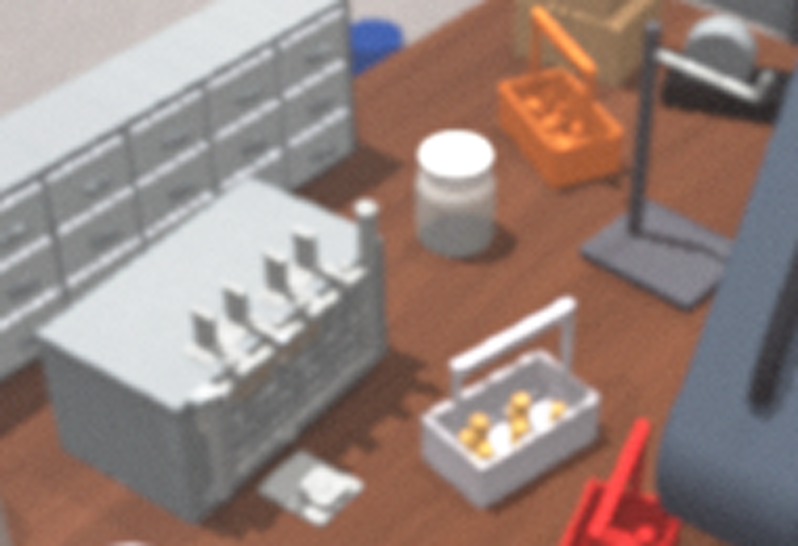

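Close crops confirm the grey basket: strap ends at side-crop (455,367) and (572,303), cage post at top-crop (335,226), hook arm from (726,305) to (736,445) in the top crop. I'll turn these into positions.

```bash
python3 - <<'E'
from h import *
np.set_printoptions(precision=4,suppress=True)
T=snap("top");S=snap("side")
t=lambda x,y,z:onz(T,(y/4.4+115-.4,x/4.4+265-.4),z)
s=lambda x,y,z:onz(S,(y/4.2+120-.4,x/4.2+220-.4),z)
print("strap side",s(455,367,.118),s(572,303,.118))
print("basket rim top",[t(*p,.045)[:2] for p in[(268,370),(424,385),(408,487),(252,462)]])
print("basket rim side",[s(*p,.045)[:2] for p in[(485,460),(600,393),(537,350),(424,417)]])
print("post",t(335,226,.172),s(366,207,.172))
print("hinge",t(85,258,.125),s(207,392,.125))
print("roof top BL BR",t(35,77,.122),t(346,45,.122)," side FL,BL,BR",s(180,408,.122),s(38,335,.122),s(253,180,.122))
print("wings side",[s(*p,.158)[:2] for p in[(204,313),(236,290),(277,257),(305,235)]])
print("wings top",[t(*p,.158)[:2] for p in[(120,200),(185,200),(222,190),(288,185)]])
print("hook arm side",s(660,55,.202),s(757,95,.202),"tip",s(765,72,.226),"coltop",s(652,25,.22))
print("hook arm top",t(726,305,.202),t(735,445,.226),"base",[t(*p,.012)[:2] for p in[(608,296),(608,440)]],"col base",t(665,325,.012))
print("detent",[t(*p,.005)[:2] for p in[(133,290),(200,285),(205,362),(140,367)]])
for n,l in(("top","hook_rest"),("side","hook_rest")):
  print(vision.look_for(n,l)[0])
print("jar",t(562,145,.09))
E
```

```text
strap side [ 0.504 -0.039  0.118] [ 0.4833 -0.1513  0.118 ]
basket rim top [array([ 0.5371, -0.0388]), array([ 0.5229, -0.1635]), array([ 0.4415, -0.1487]), array([ 0.4636, -0.0247])]
basket rim side [array([ 0.4721, -0.0363]), array([ 0.4507, -0.1503]), array([ 0.5189, -0.1577]), array([ 0.5369, -0.0413])]
post [ 0.632  -0.0884  0.172 ] [ 0.6335 -0.0868  0.172 ]
hinge [0.6182 0.1006 0.125 ] [0.6155 0.101  0.125 ]
roof top BL BR [0.7601 0.1379 0.122 ] [ 0.7811 -0.1024  0.122 ]  side FL,BL,BR [0.6205 0.1226 0.122 ] [0.7576 0.1378 0.122 ] [ 0.7751 -0.101   0.122 ]
wings side [array([0.6495, 0.0676]), array([0.6506, 0.0347]), array([ 0.655 , -0.0118]), array([ 0.6577, -0.0444])]
wings top [array([0.6567, 0.0714]), array([0.6558, 0.0227]), array([ 0.6629, -0.0051]), array([ 0.6659, -0.0546])]
hook arm side [ 0.5624 -0.3661  0.202 ] [ 0.4698 -0.3678  0.202 ] tip [ 0.465  -0.3664  0.226 ] coltop [ 0.5783 -0.3747  0.22  ]
hook arm top [ 0.5646 -0.3682  0.202 ] [ 0.4622 -0.3649  0.226 ] base [array([ 0.5962, -0.3193]), array([ 0.478 , -0.3155])] col base [ 0.5715 -0.3652  0.012 ]
detent [array([0.6087, 0.0707]), array([0.6119, 0.0154]), array([0.5481, 0.0122]), array([0.5449, 0.0657])]
{'point': [196.8, 416.7], 'conf': 0.66}
{'point': [173.0, 375.9], 'conf': 0.76}
jar [ 0.7065 -0.2722  0.09  ]
```

```bash
cat > go.py <<'E'
# python3 go.py x y z a : fractions for the TCP target (a = yaw of tool x)
import sys; from h import *
x,y,z,a=map(float,sys.argv[1:])
o=robot.get_obs();M=R.from_quat(o["tool_rot"]).as_matrix()
d=M.T@(np.array([x,y,z])-o["position"]);a0=np.arctan2(M[1,0],M[0,0])
t=-((a-a0+np.pi)%(2*np.pi)-np.pi)
print("t",round(o["time"],2),"a0",round(a0,3),"rows",np.round([*(d/.3),t/2/np.pi],4),"n",np.linalg.norm(d)/.0417,abs(t)/.125)
E
python3 go.py .36 -.33 .30 .9
```

```text
t 1.8 a0 0.288 rows [ 0.8383 -0.688  -0.2315 -0.0974] n 7.977639190680207 4.897696594326703
```

```bash
python3 -m handwheel '[[0.838,-0.688,-0.23,-0.0974],[0.838,-0.688,-0.23,-0.0974],[0.838,-0.688,-0.23,-0.0974],[0.838,-0.688,-0.23,-0.0974],[0.838,-0.688,-0.23,-0.0974],[0.838,-0.688,-0.23,-0.0974],[0.838,-0.688,-0.23,-0.0974],[0.838,-0.688,-0.23,-0.0974],[0.838,-0.688,-0.23,-0.0974],[0.838,-0.688,-0.23,-0.0974],[0.838,-0.688,-0.23,-0.0974],[0.838,-0.688,-0.23,-0.0974]]' 100 20; python3 go.py .4984 -.0719 .20 1.389
```

```text
time: 2.8
position: [0.3594, -0.331, 0.2993]
tool_rot: [0.901, 0.434, -0.0, -0.0]
ft_force: [0.2, -1.2, 0.2]
grip_width: 0.0868
grip_force: 0.0
t 2.8 a0 0.899 rows [ 0.9645 -0.1751  0.3307 -0.0781] n 7.442412471915465 3.923679087640071
```

```bash
python3 -m handwheel '[[0.9645,-0.175,0.33,-0.078],[0.9645,-0.175,0.33,-0.078],[0.9645,-0.175,0.33,-0.078],[0.9645,-0.175,0.33,-0.078],[0.9645,-0.175,0.33,-0.078],[0.9645,-0.175,0.33,-0.078],[0.9645,-0.175,0.33,-0.078],[0.9645,-0.175,0.33,-0.078],[0.9645,-0.175,0.33,-0.078],[0.9645,-0.175,0.33,-0.078],[0.9645,-0.175,0.33,-0.078]]'; python3 go.py .4984 -.0719 .106 1.389
python3 - <<'E'
from h import *
S=snap("side");cv2.imwrite("pics/s1.png",cv2.resize(S["frame"][100:270,230:450,::-1],None,fx=3.5,fy=3.5,interpolation=cv2.INTER_CUBIC))
E
```

```text
time: 3.72
position: [0.4986, -0.0725, 0.2004]
tool_rot: [0.769, 0.64, -0.0, 0.0]
ft_force: [0.0, -1.3, -0.2]
grip_width: 0.087
grip_force: 0.0
t 3.72 a0 1.388 rows [ 1.800e-03 -9.000e-04  3.146e-01 -2.000e-04] n 2.263231573774917 0.007673848513682913
```

View pics/s1.png

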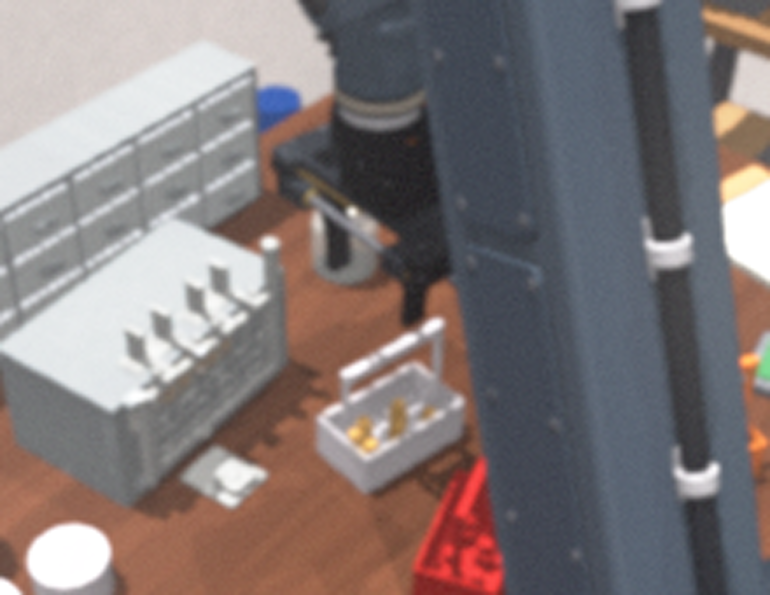

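The open fingers (crop (338,250) and (410,310)) straddle the strap line (crop (345,372)–(440,325)) from above. I'll descend and grip.

```bash
python3 -m handwheel '[[0,0,0.1,0],[0,0,0.2,0],[0,0,0.28,0],[0,0,0.314,0],[0,0,0.314,0]]' && python3 -m handwheel '[[0,0,0,0],[0,0,0,0],[0,0,0,0],[0,0,0,0],[0,0,0,0],[0,0,0,0],[0,0,0,0],[0,0,0,0],[0,0,0,0],[0,0,0,0]]' 0 45; python3 go.py .4984 -.0719 .25 1.389
```

```text
time: 4.18
position: [0.4969, -0.0721, 0.1045]
tool_rot: [0.769, 0.639, -0.001, -0.002]
ft_force: [0.2, -0.7, 0.3]
grip_width: 0.0869
grip_force: 0.0
time: 5.02
position: [0.4987, -0.0706, 0.1063]
tool_rot: [0.768, 0.64, -0.0, -0.0]
ft_force: [-0.1, 0.9, -0.7]
grip_width: 0.0285
grip_force: 0.0
t 5.02 a0 1.39 rows [-4.300e-03 -2.000e-04 -4.789e-01  2.000e-04] n 3.4454179744882993 0.008250578988445056
```

Still closing at 28 mm.

```bash
python3 -m handwheel '[[0,0,0,0],[0,0,0,0],[0,0,0,0],[0,0,0,0],[0,0,0,0],[0,0,0,0]]' && python3 -m handwheel '[[0,0,-0.05,0],[0,0,-0.15,0],[0,0,-0.27,0],[0,0,-0.4,0],[0,0,-0.53,0],[0,0,-0.53,0],[0,0,-0.53,0]]';  python3 go.py .36 -.32 .265 1.552
```

```text
time: 5.52
position: [0.4985, -0.0705, 0.1062]
tool_rot: [0.768, 0.64, -0.0, -0.0]
ft_force: [-0.8, 1.0, -2.1]
grip_width: 0.0073
grip_force: 45.0
time: 6.1
position: [0.4999, -0.0712, 0.2674]
tool_rot: [0.768, 0.64, 0.001, 0.003]
ft_force: [-0.7, -0.8, -4.4]
grip_width: 0.0073
grip_force: 45.0
t 6.1 a0 1.39 rows [-0.8996 -0.3095  0.0074 -0.0258] n 6.844589919858345 1.296345777915107
```

```bash
python3 go.py .385 -.343 .267 1.552
```

```text
t 6.1 a0 1.39 rows [-0.9601 -0.2137  0.0014 -0.0258] n 7.075921634205553 1.296345777915107
```

```bash
python3 -m handwheel '[[-0.05,-0.02,0,0],[-0.13,-0.04,0,0],[-0.23,-0.06,0,-0.005],[-0.34,-0.08,0,-0.01],[-0.45,-0.1,0,-0.015],[-0.56,-0.125,0,-0.02],[-0.67,-0.15,0,-0.026],[-0.78,-0.175,0,-0.026],[-0.87,-0.195,0,-0.026],[-0.93,-0.207,0,-0.026],[-0.96,-0.214,0,-0.026],[-0.96,-0.214,0,-0.026],[-0.96,-0.214,0,-0.026],[-0.96,-0.214,0,-0.026]]';  python3 go.py .385 -.343 .243 1.552
python3 - <<'E'
from h import *
S=snap("side");T=snap("top");a=cv2.resize(S["frame"][80:250,290:480],None,fx=3.4,fy=3.4,interpolation=cv2.INTER_CUBIC)[:578,:400]
b=cv2.resize(T["frame"][150:294,350:450],None,fx=4,fy=4,interpolation=cv2.INTER_CUBIC)
im=np.zeros((578,800,3),np.uint8);im[:,:400]=a;im[:576,400:]=b
cv2.imwrite("pics/s2.png",im[:,:,::-1])
E
```

```text
time: 7.27
position: [0.3836, -0.3406, 0.2643]
tool_rot: [0.713, 0.701, 0.001, -0.002]
ft_force: [0.1, -0.9, -2.1]
grip_width: 0.0074
grip_force: 45.0
t 7.27 a0 1.554 rows [-0.0082  0.0048  0.0711  0.0003] n 0.5160808579553183 0.01693636660865039
```

View pics/s2.png

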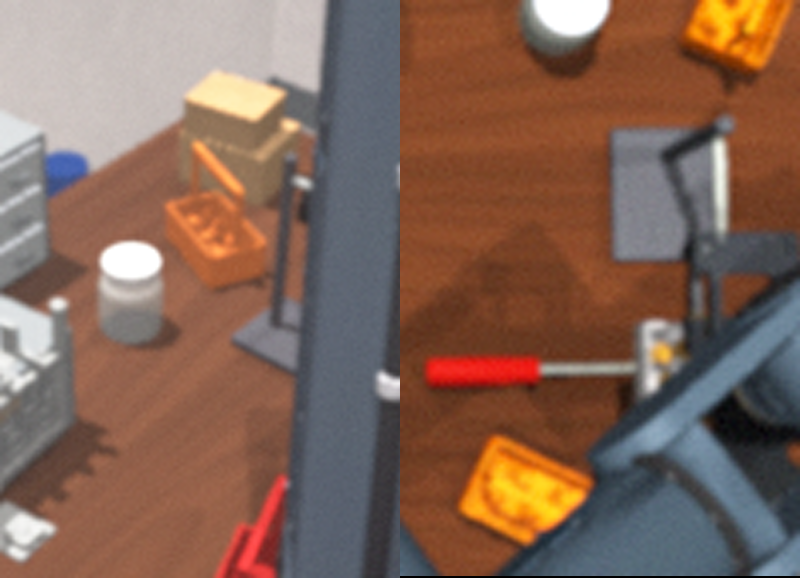

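The basket hangs in the gripper in front of the hook, with its rim at right-half crop (660,350). The hook arm at (720,190) lies ahead in +x, and the side camera's view is blocked by the arm. I'll thread it at mid-opening height.

```bash
python3 -m handwheel '[[-0.008,0.005,0.04,0],[-0.008,0.005,0.07,0],[-0.008,0.005,0.07,0],[-0.008,0.005,0.07,0],[-0.008,0.005,0.07,0],[-0.008,0.005,0.07,0]]';  python3 go.py .5055 -.343 .243 1.552
```

```text
time: 7.87
position: [0.3854, -0.3449, 0.2448]
tool_rot: [0.713, 0.701, -0.0, 0.0]
ft_force: [0.3, -0.4, -2.3]
grip_width: 0.0078
grip_force: 45.0
t 7.87 a0 1.554 rows [1.340e-02 4.001e-01 6.100e-03 2.000e-04] n 2.880164533914853 0.012142902421977908
```

```bash
python3 -m handwheel '[[0.005,0.03,0.006,0],[0.008,0.08,0.006,0],[0.01,0.13,0.006,0],[0.01,0.18,0.006,0],[0.01,0.23,0.006,0],[0.01,0.28,0.006,0],[0.01,0.33,0.006,0],[0.01,0.37,0.006,0],[0.01,0.395,0.006,0],[0.01,0.4,0.006,0],[0.01,0.4,0.006,0],[0.01,0.4,0.006,0]]';  python3 go.py .5055 -.343 .201 1.552
python3 - <<'E'
from h import *
S=snap("side");T=snap("top")
a=cv2.resize(S["frame"][110:230,300:420],None,fx=3.33,fy=3.33,interpolation=cv2.INTER_CUBIC)[:399,:399]
b=cv2.resize(T["frame"][150:250,360:460],None,fx=4,fy=4,interpolation=cv2.INTER_CUBIC)
im=np.zeros((400,800,3),np.uint8);im[:399,:399]=a;im[:,400:]=b
cv2.imwrite("pics/s3.png",im[:,:,::-1])
E
```

```text
time: 8.87
position: [0.5047, -0.3437, 0.2424]
tool_rot: [0.713, 0.701, -0.0, -0.001]
ft_force: [-0.3, -0.4, -1.6]
grip_width: 0.0077
grip_force: 45.0
t 8.87 a0 1.553 rows [0.0024 0.0028 0.1379 0.0002] n 0.992343763427929 0.009869251143214797
```

View pics/s3.png

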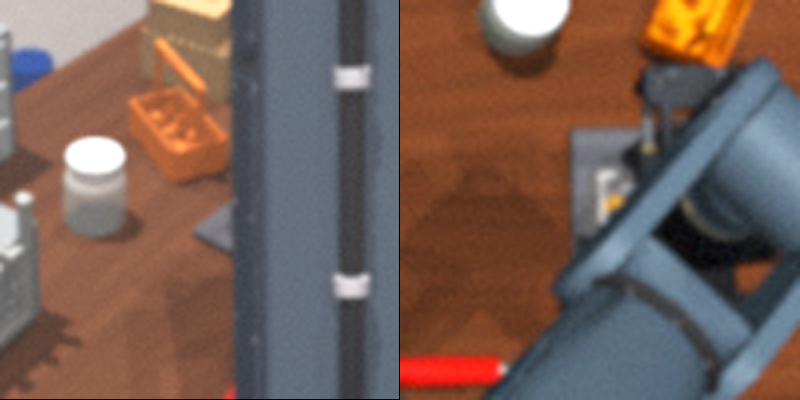

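The basket is over the stand's plate (right half (610,200)) with no contact force. I'll lower it while watching fz.

```bash
python3 -m handwheel '[[0.002,0.003,0.03,0],[0.002,0.003,0.06,0],[0.002,0.003,0.09,0],[0.002,0.003,0.11,0],[0.002,0.003,0.12,0],[0.002,0.003,0.128,0],[0.002,0.003,0.128,0],[0.002,0.003,0.128,0]]'; python3 -m handwheel '[[0,0,0.005,0],[0,0,0.01,0],[0,0,0.01,0],[0,0,0.01,0]]'
```

```text
time: 9.63
position: [0.5062, -0.3435, 0.2041]
tool_rot: [0.713, 0.701, 0.0, 0.0]
ft_force: [0.4, -0.6, -2.7]
grip_width: 0.0075
grip_force: 45.0
time: 9.97
position: [0.5061, -0.3434, 0.2012]
tool_rot: [0.713, 0.701, 0.0, 0.0]
ft_force: [-0.3, -0.6, -2.8]
grip_width: 0.0079
grip_force: 45.0
```

```bash
python3 -m handwheel '[[0,0,0.007,0],[0,0,0.007,0],[0,0,0.007,0],[0,0,0.007,0]]'; python3 -m handwheel '[[0,0,0.007,0],[0,0,0.007,0],[0,0,0.007,0],[0,0,0.007,0]]'
```

```text
time: 10.3
position: [0.5064, -0.3436, 0.2003]
tool_rot: [0.713, 0.701, -0.0, 0.001]
ft_force: [-2.3, 3.1, 6.2]
grip_width: 0.0077
grip_force: 45.0
time: 10.63
position: [0.5065, -0.3435, 0.1994]
tool_rot: [0.713, 0.701, 0.0, 0.001]
ft_force: [-3.3, 4.3, 9.9]
grip_width: 0.0072
grip_force: 45.0
```

Contact is at the expected height, so the strap is on the arm. I'll ease off and open partly.

```bash
python3 -m handwheel '[[0,0,-0.004,0],[0,0,-0.004,0],[0,0,-0.004,0]]' 30 10; python3 -m handwheel '[[0,0,-0.004,0],[0,0,-0.004,0],[0,0,-0.004,0],[0,0,-0.004,0],[0,0,-0.004,0],[0,0,-0.004,0]]'
```

```text
time: 10.88
position: [0.5063, -0.3437, 0.1981]
tool_rot: [0.713, 0.701, -0.0, 0.0]
ft_force: [0.7, -0.3, -0.3]
grip_width: 0.0199
grip_force: 0.0
time: 11.38
position: [0.5061, -0.3435, 0.1992]
tool_rot: [0.713, 0.701, -0.0, -0.0]
ft_force: [-0.7, -0.2, 0.1]
grip_width: 0.0263
grip_force: 0.0
```

```bash
python3 -m handwheel '[[0,0,-0.03,0],[0,0,-0.08,0],[0,0,-0.16,0],[0,0,-0.26,0],[0,0,-0.36,0],[0,0,-0.4,0],[0,0,-0.4,0]]'; python3 go.py .6 -.1 .3 .8
```

```text
time: 11.97
position: [0.5078, -0.345, 0.3245]
tool_rot: [0.713, 0.701, 0.0, 0.005]
ft_force: [-0.3, -0.0, 0.3]
grip_width: 0.026
grip_force: 0.0
t 11.97 a0 1.553 rows [0.8223 0.2925 0.0782 0.1199] n 6.303873577037864 6.026461838934516
```

```bash
python3 -m handwheel '[[0.82,0.29,0.078,0.12],[0.82,0.29,0.078,0.12],[0.82,0.29,0.078,0.12],[0.82,0.29,0.078,0.12],[0.82,0.29,0.078,0.12],[0.82,0.29,0.078,0.12],[0.82,0.29,0.078,0.12],[0.82,0.29,0.078,0.12],[0.82,0.29,0.078,0.12],[0.82,0.29,0.078,0.12]]' 69 30; python3 go.py .659 -.029 .2 .08
python3 - <<'E'
from h import *
S=snap("side");T=snap("top")
a=cv2.resize(S["frame"][110:230,300:420],None,fx=3.33,fy=3.33,interpolation=cv2.INTER_CUBIC)[:399,:399]
b=cv2.resize(T["frame"][150:250,360:460],None,fx=4,fy=4,interpolation=cv2.INTER_CUBIC)
im=np.zeros((400,800,3),np.uint8);im[:399,:399]=a;im[:,400:]=b
cv2.imwrite("pics/s4.png",im[:,:,::-1])
E
```

```text
time: 12.8
position: [0.5969, -0.0993, 0.2952]
tool_rot: [0.921, 0.389, -0.001, -0.0]
ft_force: [-0.2, 0.2, -0.5]
grip_width: 0.0601
grip_force: 0.0
t 12.8 a0 0.8 rows [ 0.3128 -0.0144  0.3169  0.1146] n 3.2053112945705053 5.760284504719863
```

View pics/s4.png

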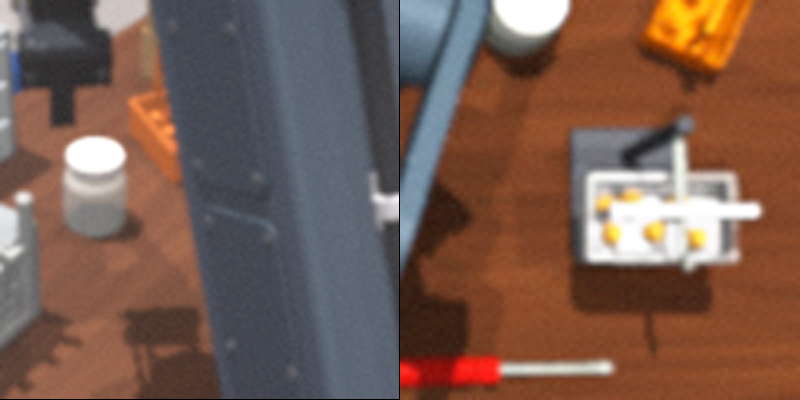

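The basket hangs level on the hook: strap at right-half crop (610–760,210), crossing the arm at (683,210), well within the turned-up tip at (690,268). On to the outer catch.

```bash
python3 -m handwheel '[[0.31,-0.014,0.2,0.1146],[0.31,-0.014,0.25,0.1146],[0.31,-0.014,0.3,0.1146],[0.31,-0.014,0.31,0.1146],[0.31,-0.014,0.315,0.1146],[0.31,-0.014,0.315,0.1146],[0.31,-0.014,0.315,0.1146],[0.31,-0.014,0.315,0.1146],[0.31,-0.014,0.315,0.1146],[0.31,-0.014,0.315,0.1146]]'; python3 go.py .659 -.029 .142 .08
python3 - <<'E'
from h import *
S=snap("side")
cv2.imwrite("pics/s5.png",cv2.resize(S["frame"][110:230,220:340,::-1],None,fx=5,fy=5,interpolation=cv2.INTER_CUBIC))
E
```

```text
time: 13.73
position: [0.6593, -0.0302, 0.2019]
tool_rot: [0.999, 0.04, 0.0, 0.0]
ft_force: [-0.4, -0.4, 0.6]
grip_width: 0.0602
grip_force: 0.0
t 13.73 a0 0.08 rows [-9.000e-04 -4.200e-03  1.997e-01 -1.000e-04] n 1.4372088976042854 0.0037300851855803785
```

View pics/s5.png

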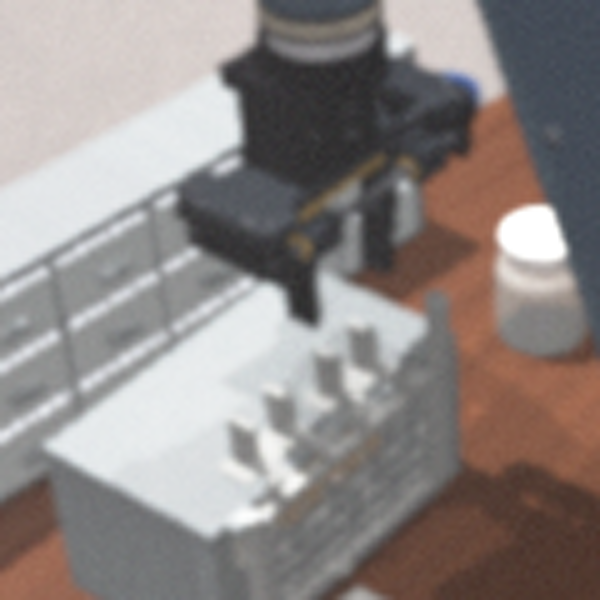

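The fingers straddle the outer catch: tips at (305,320) and (380,265), wing tops at (328,355) and (363,330). I'll descend and pinch.

```bash
python3 -m handwheel '[[0,-0.004,0.06,0],[0,-0.004,0.13,0],[0,-0.004,0.18,0],[0,-0.004,0.2,0],[0,-0.004,0.2,0],[0,-0.004,0.2,0]]'; python3 -m handwheel '[[0,0,0,0],[0,0,0,0],[0,0,0,0],[0,0,0,0],[0,0,0,0],[0,0,0,0],[0,0,0,0],[0,0,0,0],[0,0,0,0],[0,0,0,0],[0,0,0,0],[0,0,0,0]]' 0 30;python3 -m handwheel '[[0,0,0,0],[0,0,0,0],[0,0,0,0]]'
```

```text
time: 14.28
position: [0.6595, -0.0284, 0.1418]
tool_rot: [0.999, 0.04, 0.0, 0.0]
ft_force: [-0.0, -0.7, 0.6]
grip_width: 0.0598
grip_force: 0.0
time: 15.28
position: [0.6597, -0.0289, 0.1423]
tool_rot: [0.999, 0.04, 0.001, 0.001]
ft_force: [-0.5, -2.7, 4.9]
grip_width: 0.0171
grip_force: 30.0
time: 15.53
position: [0.6597, -0.0289, 0.1423]
tool_rot: [0.999, 0.04, 0.001, 0.001]
ft_force: [-1.3, -2.6, 5.2]
grip_width: 0.0169
grip_force: 30.0
```

Fully pinched. Opening, lifting, and going on to the inner one.

```bash
python3 -m handwheel '[[0,0,0,0],[0,0,0,0],[0,0,0,0],[0,0,0,0],[0,0,0,0],[0,0,0,0],[0,0,0,0],[0,0,0,0],[0,0,0,0],[0,0,0,0]]' 69 30; python3 -m handwheel '[[0,0,-0.05,0],[0,0,-0.12,0],[0,0,-0.16,0],[0,0,-0.16,0],[0,-0.06,-0.16,0],[0,-0.14,-0.16,0],[0,-0.22,-0.16,0],[0,-0.267,-0.16,0],[0,-0.267,-0.16,0],[0,-0.267,-0.16,0]]'; python3 go.py .6526 .0507 .142 .08
```

```text
time: 16.37
position: [0.6592, -0.0282, 0.1415]
tool_rot: [0.999, 0.04, 0.0, -0.0]
ft_force: [0.8, -0.9, 0.5]
grip_width: 0.0592
grip_force: 0.0
time: 17.2
position: [0.6526, 0.0519, 0.189]
tool_rot: [0.999, 0.041, -0.0, 0.0]
ft_force: [-0.0, -1.1, 0.6]
grip_width: 0.06
grip_force: 0.0
t 17.2 a0 0.081 rows [-0.0004  0.004   0.1567  0.0002] n 1.1278326833296313 0.008730158048688708
```

```bash
python3 -m handwheel '[[0,0.004,0.05,0],[0,0.004,0.11,0],[0,0.004,0.157,0],[0,0.004,0.157,0],[0,0.004,0.157,0]]'; python3 -m handwheel '[[0,0,0,0],[0,0,0,0],[0,0,0,0],[0,0,0,0],[0,0,0,0],[0,0,0,0],[0,0,0,0],[0,0,0,0],[0,0,0,0],[0,0,0,0],[0,0,0,0],[0,0,0,0],[0,0,0,0]]' 0 30;python3 -m handwheel '[[0,0,0,0],[0,0,0,0],[0,0,0,0]]'
```

```text
time: 17.62
position: [0.6526, 0.049, 0.1414]
tool_rot: [0.999, 0.039, -0.001, 0.0]
ft_force: [-0.3, 0.5, -0.4]
grip_width: 0.0603
grip_force: 0.0
time: 18.7
position: [0.6534, 0.0508, 0.1433]
tool_rot: [0.999, 0.04, 0.001, -0.0]
ft_force: [-0.3, 0.3, 6.2]
grip_width: 0.0172
grip_force: 30.0
time: 18.95
position: [0.6534, 0.0508, 0.1433]
tool_rot: [0.999, 0.04, 0.001, -0.0]
ft_force: [-1.1, 1.8, 5.6]
grip_width: 0.0167
grip_force: 30.0
```

Both catches are pinched. I'll lift off, turn the tool so it closes across the gate, and go over the post.

```bash
python3 -m handwheel '[[0,0,0,0],[0,0,0,0],[0,0,0,0],[0,0,0,0],[0,0,0,0],[0,0,0,0],[0,0,0,0],[0,0,0,0],[0,0,0,0],[0,0,0,0]]' 69 25; python3 -m handwheel '[[0,0,-0.05,0],[0,0,-0.14,0],[0,0,-0.24,0],[0,0,-0.27,0],[0,0,-0.27,0]]' ;python3 go.py .633 -.0873 .225 1.65
```

```text
time: 19.78
position: [0.6529, 0.0504, 0.1423]
tool_rot: [0.999, 0.04, -0.0, -0.0]
ft_force: [-1.0, -0.7, 0.6]
grip_width: 0.0599
grip_force: 0.0
time: 20.2
position: [0.6551, 0.0503, 0.227]
tool_rot: [0.999, 0.04, 0.004, 0.0]
ft_force: [0.7, -0.1, -0.7]
grip_width: 0.0598
grip_force: 0.0
t 20.2 a0 0.079 rows [-0.1099  0.4514  0.0063 -0.25  ] n 3.3426165605550273 12.565830812275777
```

```bash
python3 -m handwheel '[[-0.11,0.45,0,-0.25],[-0.11,0.45,0,-0.25],[-0.11,0.45,0,-0.25],[-0.11,0.45,0,-0.25],[-0.11,0.45,0,-0.25],[-0.11,0.45,0,-0.25],[-0.11,0.45,0,-0.25],[-0.11,0.45,0,-0.25],[-0.11,0.45,0,-0.25],[-0.11,0.45,0,-0.25],[-0.11,0.45,0,-0.25],[-0.11,0.45,0,-0.25],[-0.11,0.45,0,-0.25],[-0.11,0.45,0,-0.25],[-0.11,0.45,0,-0.25],[-0.11,0.45,0,-0.25]]' ;python3 go.py .633 -.0873 .148 1.65
python3 - <<'E'
from h import *
S=snap("side")
cv2.imwrite("pics/s6.png",cv2.resize(S["frame"][110:230,220:340,::-1],None,fx=5,fy=5,interpolation=cv2.INTER_CUBIC))
E
```

```text
time: 21.53
position: [0.6302, -0.0866, 0.2223]
tool_rot: [0.679, 0.734, -0.0, -0.001]
ft_force: [0.1, -0.1, -0.6]
grip_width: 0.0601
grip_force: 0.0
t 21.53 a0 1.648 rows [-0.0033  0.0096  0.2476 -0.0003] n 1.7831035071595358 0.015726468790759895
```

View pics/s6.png

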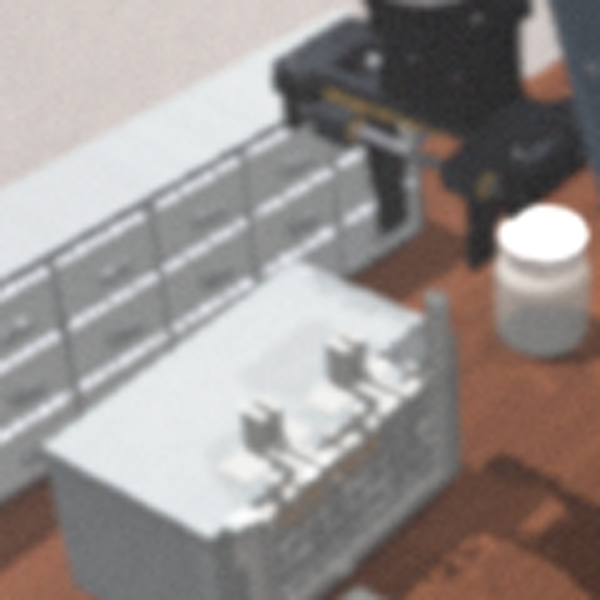

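Both catches show pinched, at (262,425) and (345,360). The fingers (tips (390,230) and (480,262)) are centred above the post top (435,298). I'll descend, grip the post, and work out the arc.

```bash
python3 -m handwheel '[[-0.003,0.009,0.08,0],[-0.003,0.009,0.17,0],[-0.003,0.009,0.23,0],[-0.003,0.009,0.247,0],[-0.003,0.009,0.247,0],[-0.003,0.009,0.247,0]]'; python3 -m handwheel '[[0,0,0,0],[0,0,0,0],[0,0,0,0],[0,0,0,0],[0,0,0,0],[0,0,0,0],[0,0,0,0],[0,0,0,0],[0,0,0,0],[0,0,0,0],[0,0,0,0],[0,0,0,0],[0,0,0,0],[0,0,0,0]]' 0 25
python3 - <<'E'
from h import *
o=robot.get_obs();M=R.from_quat(o["tool_rot"]).as_matrix();p=o["position"]
yc=np.array([-.08,.9968,0]);xc=np.array([.9968,.08,0]);h=p+.185*yc
print(p,o["ft_force"])
for th in np.arange(.08,1.601,.08):
    t=h+.185*(-np.cos(th)*yc-np.sin(th)*xc);print(round(th,2),np.round([*(M.T@(t-p)/.3)[:2],0,th/2/np.pi],3).tolist())
E
```

```text
time: 22.08
position: [0.634, -0.0876, 0.1497]
tool_rot: [0.679, 0.734, 0.0, 0.0]
ft_force: [-0.3, -0.4, 0.8]
grip_width: 0.0601
grip_force: 0.0
time: 23.25
position: [0.6332, -0.0874, 0.1493]
tool_rot: [0.679, 0.735, -0.0, -0.0]
ft_force: [-2.2, 0.1, 1.8]
grip_width: 0.0151
grip_force: 25.0
[ 0.63315798 -0.0874332   0.14926833] [-2.20889921  0.1008416   1.76197489]
0.08 [0.002, -0.049, 0.0, 0.013]
0.16 [0.008, -0.098, 0.0, 0.025]
0.24 [0.018, -0.147, 0.0, 0.038]
0.32 [0.031, -0.194, 0.0, 0.051]
0.4 [0.048, -0.24, 0.0, 0.064]
0.48 [0.069, -0.285, 0.0, 0.076]
0.56 [0.094, -0.328, 0.0, 0.089]
0.64 [0.122, -0.368, 0.0, 0.102]
0.72 [0.153, -0.407, 0.0, 0.115]
0.8 [0.187, -0.443, 0.0, 0.127]
0.88 [0.223, -0.475, 0.0, 0.14]
0.96 [0.263, -0.505, 0.0, 0.153]
1.04 [0.304, -0.532, 0.0, 0.166]
1.12 [0.348, -0.555, 0.0, 0.178]
1.2 [0.393, -0.575, 0.0, 0.191]
1.28 [0.439, -0.591, 0.0, 0.204]
1.36 [0.487, -0.603, 0.0, 0.216]
1.44 [0.536, -0.612, 0.0, 0.229]
1.52 [0.585, -0.616, 0.0, 0.242]
1.6 [0.634, -0.617, 0.0, 0.255]
```

```bash
python3 -m handwheel '[[0.001,-0.025,0,0.006],[0.002,-0.049,0,0.013],[0.005,-0.074,0,0.019],[0.008,-0.098,0,0.025],[0.013,-0.122,0,0.032],[0.018,-0.147,0,0.038],[0.024,-0.17,0,0.044],[0.031,-0.194,0,0.051],[0.039,-0.217,0,0.057],[0.048,-0.24,0,0.064],[0.058,-0.263,0,0.07],[0.069,-0.285,0,0.076],[0.069,-0.285,0,0.076]]'
python3 - <<'E'
from h import *
o=robot.get_obs();M=R.from_quat(o["tool_rot"]).as_matrix();p=o["position"]
yc=np.array([-.08,.9968,0]);xc=np.array([.9968,.08,0]);h=np.array([.63315798,-.0874332,p[2]])+.185*yc
print(p,o["ft_force"],o["grip_width"])
for th in np.arange(.54,1.571,.06):
    t=h+.185*(-np.cos(th)*yc-np.sin(th)*xc);print(round(th,2),np.round([*(M.T@(t-p)/.3)[:2],0,(th-.48)/2/np.pi],3).tolist())
E
```

```text
time: 24.33
position: [0.5458, -0.0739, 0.1493]
tool_rot: [0.833, 0.553, -0.001, 0.0]
ft_force: [-0.7, -3.7, -1.6]
grip_width: 0.0151
grip_force: 25.0
[ 0.54579973 -0.07386909  0.14932623] [-0.65742095 -3.72480736 -1.64223551] 0.015118560900916076
0.54 [0.003, -0.036, 0.0, 0.01]
0.6 [0.007, -0.073, 0.0, 0.019]
0.66 [0.012, -0.109, 0.0, 0.029]
0.72 [0.02, -0.145, 0.0, 0.038]
0.78 [0.03, -0.181, 0.0, 0.048]
0.84 [0.042, -0.216, 0.0, 0.057]
0.9 [0.056, -0.25, 0.0, 0.067]
0.96 [0.072, -0.284, 0.0, 0.076]
1.02 [0.09, -0.316, 0.0, 0.086]
1.08 [0.11, -0.347, 0.0, 0.095]
1.14 [0.132, -0.377, 0.0, 0.105]
1.2 [0.156, -0.405, 0.0, 0.115]
1.26 [0.181, -0.432, 0.0, 0.124]
1.32 [0.208, -0.458, 0.0, 0.134]
1.38 [0.236, -0.482, 0.0, 0.143]
1.44 [0.266, -0.504, 0.0, 0.153]
1.5 [0.297, -0.524, 0.0, 0.162]
1.56 [0.329, -0.542, 0.0, 0.172]
```

The gate follows with only small forces. I'll raise the grip to 35 N and go on past the detent to square.

```bash
python3 -m handwheel '[[0.003,-0.036,0,0.01],[0.007,-0.073,0,0.019],[0.012,-0.109,0,0.029],[0.02,-0.145,0,0.038],[0.03,-0.181,0,0.048],[0.042,-0.216,0,0.057],[0.056,-0.25,0,0.067],[0.072,-0.284,0,0.076],[0.09,-0.316,0,0.086],[0.11,-0.347,0,0.095],[0.132,-0.377,0,0.105],[0.156,-0.405,0,0.115],[0.181,-0.432,0,0.124],[0.208,-0.458,0,0.134],[0.236,-0.482,0,0.143],[0.266,-0.504,0,0.153],[0.297,-0.524,0,0.162],[0.329,-0.542,0,0.172],[0.329,-0.542,0,0.172],[0.329,-0.542,0,0.172]]' - 35
python3 -m handwheel '[[0,0,0,0],[0,0,0,0],[0,0,0,0],[0,0,0,0],[0,0,0,0],[0,0,0,0]]'
python3 - <<'E'
from h import *
S=snap("side");T=snap("top")
a=cv2.resize(S["frame"][100:250,220:370],(500,500),interpolation=cv2.INTER_CUBIC)
b=cv2.resize(T["frame"][120:270,360:450],(300,500),interpolation=cv2.INTER_CUBIC)
cv2.imwrite("pics/s7.png",np.hstack([a,b])[:,:,::-1])
E
```

```text
time: 26.0
position: [0.4318, 0.0811, 0.1492]
tool_rot: [0.999, 0.047, -0.003, -0.0]
ft_force: [-6.9, -2.4, 7.6]
grip_width: 0.0148
grip_force: 35.0
time: 26.5
position: [0.4319, 0.0806, 0.1492]
tool_rot: [0.999, 0.047, -0.004, -0.0]
ft_force: [-7.0, -2.3, 7.4]
grip_width: 0.0149
grip_force: 35.0
```

View pics/s7.png

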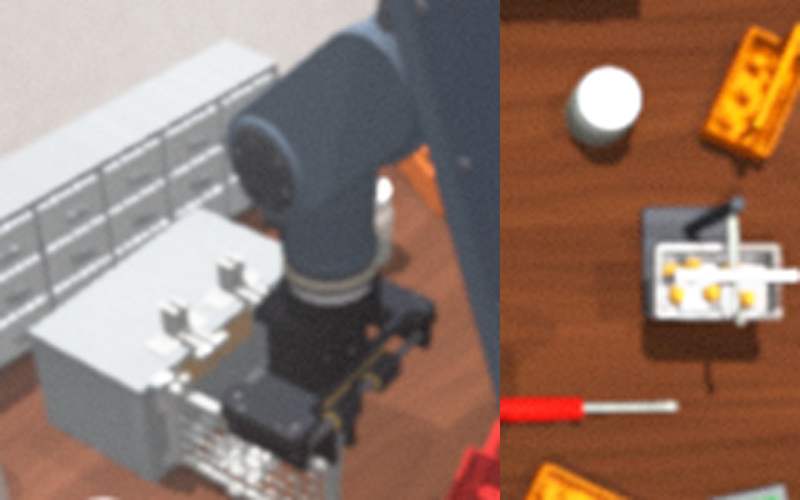

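The gate stands open and square (left half, (250,470)), held at the post. The catches stay pinched and the basket still hangs on the hook (right half, (720,280)). Handing in.

```bash
python3 -c "
from rig import job
print(job.hand_in())"
```

```text
the job is handed in; nothing more can be done
None
```

I handed the job in at about 26.6 s: the basket hangs on the hook, both catches were pinched outer first then inner, and the gripper holds the gate by its post at about square; no verdict came back.

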